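# Turn the spatula round in the utensil crock

## Task

The spatula was put into the white utensil crock the wrong way round, head down. Pull it right out, turn it end for end and stand it back in the same crock handle down and head up, without letting it fall. Leave the crock standing about where it is and do not disturb the jars, shaker and tin around it.

Things in the scene. Friction and masses are not known exactly. Their poses are not given: they have to be found in the camera images.
- crock: round, open, straight-sided white stoneware utensil crock, loose, about 0.9 kg: outer diameter 96, inner diameter 86, height 115, floor 8 mm thick. Origin at the centre of its underside, z up. It stands on the flat range top (z = 0). The range top between crock and left side, in front of the left burner (x 0.42 to 0.49, y up to 0.36), is clear for laying things down; burner plates are 6 mm high
- crock_mouth (a point): centre of the crock's mouth, level with its rim, 115 mm above its underside
- spatula: red kitchen spatula, straight, 297 mm, about 80 g. Own x runs from handle to head, y across its flat, z through its thickness; origin mid-length on its underside (z = 0). In mm: handle x -149 to -24, 24 wide, 16 thick (z 0 to 16); neck x -34 to +70, 10 wide, 4 thick (z 4 to 8); flat head x +60 to +149, 52 wide, 10 thick (z 0 to 10). Balances at x = -13
- spatula_handle_end (a point): middle of the free end of the handle (spatula frame x -148, z 8 mm). At the start the handle sticks up out of the crock, leaning about 38 degrees from vertical over the rim, towards the robot's left (+y, up to 0.35 rad either way), with the spatula's own y axis level and its underside turned down
- spatula_head_end (a point): middle of the free end of the head (spatula frame x +148, z 5 mm); at the start on the crock's floor, against the wall on the side away from the lean
- salt: clear salt shaker with a grey top, diameter 44, height 90 mm, loose; origin at the centre of its underside; behind the work
- pepper: slim spice jar with a black cap, diameter 41, height 105 mm, loose; origin at the centre of its underside; behind the work
- honey: squat jar with a yellow lid, diameter 69, height 112 mm, loose; origin at the centre of its underside; back right
- tin: low food tin, diameter 75, height 58 mm, loose; origin at the centre of its underside; at the far left of the range top, near the tall oven cabinet that stands left of the range and of the robot (keep the arm off it: draw back from it before swinging to the range)

How it is judged (in metres and radians):
On the way:
1. the whole spatula is out of the crock: its head end is above the rim or more than 8 cm from the crock's axis ((height (world z) of spatula_head_end above 0.125 m or horizontal distance between spatula_head_end and crock above 0.08 m) and (height (world z) of spatula_handle_end above 0.125 m or horizontal distance between spatula_handle_end and crock above 0.08 m)), for 0.1 s.
At the end, for the whole second after the job is handed in: The spatula stands at rest in the crock, handle end down inside it and less than 60 mm above its underside, head end more than 180 mm above the range top; the crock is upright and within 80 mm of where it stood (z of spatula_handle_end in the frame of crock between 0 and 0.06 m and horizontal distance between spatula_handle_end and crock below 0.048 m and height (world z) of spatula_head_end above 0.18 m and angle between crock's own z axis and vertical below 0.1 rad and distance of crock from where it was at the start of the episode below 0.08 m and linear speed of spatula below 0.03 m/s and angular speed of spatula below 0.2 rad/s); the robot touches nothing.
It fails at once if the crock is tipped by more than about 30 degrees (angle between crock's own z axis and vertical above 0.52 rad).
It fails at once if the spatula falls or is thrown (faster than 1.5 m/s) (linear speed of spatula above 1.5 m/s).
It fails at once if the salt shaker, spice jar, squat jar or tin is moved by more than 30 mm or tipped (distance of any of salt, pepper, honey, tin from where it was at the start of the episode above 0.03 m or angle between any of salt, pepper, honey, tin's own z axis and vertical above 0.4 rad).
It also fails if it takes over 62 s, if anything falls off the work surface, if the arm or the gripper's body presses on something with over 40 N, if the wrist force passes 120 N, or if a joint passes its speed limit or range.

## Robot

A 7-joint arm with a two-finger parallel gripper is mounted at the origin on a cart in front of the work surface, level with it; the furniture and walls round the work are solid. World frame = base frame: x ahead of the robot, y to its left, z up, the work surface at z = 0. Lengths are in m, angles in degrees, forces in N, time in s.
With the tool pointing down it reaches from about 0.425 to 0.875 m from the base axis. Payload 8.4 kg.
Tool frame: the origin (TCP) lies midway between the tips of the shut fingers; the grasp point (between the pads) lies 19 mm behind it; z points along the fingers, y is the line along which they close (so a half turn about z gives the same grasp; the last joint's range is limited). The gripper opens to 87 mm and grips with 3 to 60 N. Pads are 19 mm wide; open, the fingers measure 117 mm over their backs; the gripper's body (75 mm by 190 mm) begins 51 mm behind the grasp point.
Start: joints at [58.316, 19.091, 2.286, 83.961, -0.768, 76.965, -3.352], TCP at [0.285, -0.584, 0.223] pointing down, gripper open.
Joint ranges: [-147.57, 147.57], [-21.85, 119.76], [-74.77, 79.35], [14.55, 137.4], [-85.83, 265.84], [4.83, 119.75], [-152.11, 152.11]. Speed limits (degrees/s): [127.2, 127.2, 159.86, 159.86, 180, 180, 180].

## Interface

Orientations are given as a 3x3 rotation matrix whose columns are the frame's x, y, z axes.
In Python, from rig import manip gives the robot as it stands.
- The arm moves only by the shell command python3 steer.py 'ROWS' [OPENING] [FORCE]. ROWS is rows parted by semicolons, their numbers by spaces, 1 to 10 of them, each of 6 numbers: dx, dy, dz in m, then a rotation vector rx, ry, rz in degrees; each row is the pose to reach, as a shift and turn from the pose commanded when the command began, along the tool's axes at that moment; what a row does not reach only later rows make up. A row lasts 1/8 s, in which the tool goes at most 0.0625 m and 10.7 degrees, less where a joint would pass 70% of its speed; a pose out of reach is approached as far as the arm can. OPENING is the finger opening in m, set as the command begins (- or left out keeps the last). The fingers move at their own pace and stop on an object; FORCE is the grip in N (left out, the last holds). Time passes only in rows, so rows that do not move let the fingers close. It prints the time, the measured TCP pose, the force, the opening and the grip force at its end.
- manip.state(): the state, without advancing time (a new reading comes with each control period).
- manip.grab_frame(name): name is "scene" or "top" or "wrist"; returns the picture (384x512x3 uint8, red, green, blue); there is no depth.
- manip.camera_info(name): a dict with "fx", "fy", "cx", "cy" (pixels), "distortion" ([k1, k2, p1, p2, k3] as OpenCV has them; the pictures are not rectified), "world_from_camera" (4x4, takes a point from camera to world coordinates). Camera axes: x right, y up, looking along -z (the intrinsics and any distortion apply to the point x, -y, -z); pixel columns grow to the right and rows downward; lengths in m; the calibration is good to about 2 mm. A picture is of the moment at which its call begins: read the wrist's pose just before it. camera_info takes no time and is no camera call; for the wrist camera it gives the pose at the moment of the call.
- manip.close_job(): hands the job in; it is judged then, once.
The state is a dict: "t": time; "joints": joint angles; "qd": joint speeds; "tau": joint torques, N m; "eef_pos": TCP position; "ee_rot": TCP orientation; "contact_force": force on the tool from outside, world axes, zero at the start; "wrist_torque": the same for the moment, N m; "finger_gap": finger opening in m; "gripper_force": force on a finger pad.
Only numpy, scipy, OpenCV 4.12 (cv2) and the standard library are available. Lean on these libraries where they do the work, as an engineer would, in place of code of your own. Each camera call takes 0.05 s, during which the arm holds its last target. There are 200 camera calls.

## Working session

There is one attempt and no reset: what is moved stays moved. The work goes in short steps, Python scripts to look and compute and a shell command to move; the robot and the scene stay as the last step left them, time stands still between calls to the robot, and variables do not carry over. Pictures are saved under pics/ and viewed, at most 10 in all, crops included, and the job is handed in when it is done.

```bash
ls; mkdir -p pics; python3 - <<'E'
from rig import manip
import cv2,numpy as np
s=manip.state();print(s['t'],s['eef_pos'],s['ee_rot'],s['finger_gap'])
a=manip.grab_frame('scene');b=manip.grab_frame('top')
cv2.imwrite('pics/scene0.png',a[:,:,::-1]);cv2.imwrite('pics/top0.png',b[:,:,::-1])
np.savez('f0.npz',scene=a,top=b)
for n in('scene','top'):
  c=manip.camera_info(n);print(n,c['fx'],c['distortion'],np.round(c['world_from_camera'],3))
E
```

```text
pics
rig.py
steer.py
0.0 [ 0.28471877 -0.58379338  0.22165298] [[ 8.98792022e-01  4.38374578e-01 -7.94549865e-04]
 [ 4.38375290e-01 -8.98790885e-01  1.43223481e-03]
 [-8.62788480e-05 -1.63559224e-03 -9.99998659e-01]] 0.08695560487980898
scene 393.95144788753043 [-0.12946757  0.          0.          0.          0.        ] [[-0.743  0.318 -0.589 -0.179]
 [-0.67  -0.337  0.662  0.81 ]
 [ 0.012  0.886  0.463  0.73 ]
 [ 0.     0.     0.     1.   ]]
top 390.2716860052802 [-0.06197294  0.          0.          0.          0.        ] [[-0.187  0.952 -0.242  0.296]
 [-0.982 -0.179  0.054  0.042]
 [ 0.008  0.248  0.969  1.201]
 [ 0.     0.     0.     1.   ]]
```

View pics/scene0.png

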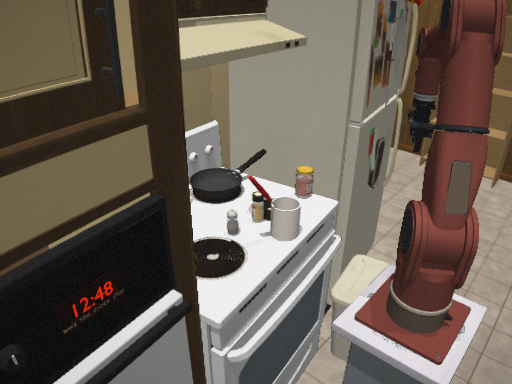

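View pics/top0.png

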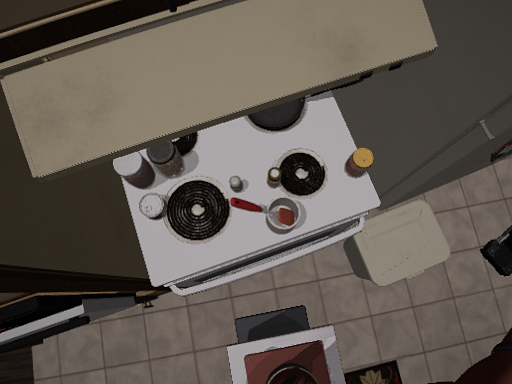

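Scene: the crock is at about (285,218), and the red handle runs from (250,178) to (268,203). Top: the crock mouth is centred near (284,214), the handle runs from (232,203) to (263,211), and the head sits in the crock at about (287,216). Next I'll measure these points.

```bash
cat > h.py <<'E'
import cv2,numpy as np
from rig import manip
def ray(c,uv):
    K=np.array([[c['fx'],0,c['cx']],[0,c['fy'],c['cy']],[0,0,1]])
    p=cv2.undistortPoints(np.array([[uv]],float),K,np.array(c['distortion']))[0,0]
    T=np.array(c['world_from_camera']);d=T[:3,:3]@np.array([p[0],-p[1],-1]);return T[:3,3],d/np.linalg.norm(d)
def tri(*rs):
    A=np.zeros((3,3));b=np.zeros(3)
    for o,d in rs: P=np.eye(3)-np.outer(d,d);A+=P;b+=P@o
    x=np.linalg.solve(A,b);return x,[np.linalg.norm((np.eye(3)-np.outer(d,d))@(x-o)) for o,d in rs]
def plane(r,z): o,d=r;return o+d*(z-o[2])/d[2]
def proj(c,X):
    T=np.linalg.inv(c['world_from_camera']);p=T[:3,:3]@np.array(X)+T[:3,3];p=p*[1,-1,-1]
    K=np.array([[c['fx'],0,c['cx']],[0,c['fy'],c['cy']],[0,0,1]])
    return cv2.projectPoints(p.reshape(1,1,3),np.zeros(3),np.zeros(3),K,np.array(c['distortion']))[0].ravel()
def red(im,roi):
    h=cv2.cvtColor(im,cv2.COLOR_RGB2HSV);m=((h[...,0]<8)|(h[...,0]>172))&(h[...,1]>130)&(h[...,2]>60)
    k=np.zeros_like(m);x0,y0,x1,y1=roi;k[y0:y1,x0:x1]=m[y0:y1,x0:x1];return k
def blobs(m,amin=15):
    out=[]
    cs,_=cv2.findContours(m.astype(np.uint8),cv2.RETR_EXTERNAL,cv2.CHAIN_APPROX_NONE)
    for c in cs:
        if cv2.contourArea(c)>=amin: out.append((cv2.contourArea(c),cv2.minAreaRect(c),c))
    return sorted(out,key=lambda t:-t[0])
def ends(c):
    p=c[:,0].astype(float);m=p.mean(0);v=np.linalg.svd(p-m)[2][0]  
    cc,(w,h),_=cv2.minAreaRect(c);cc=np.array(cc);L=max(w,h)/2+.3
    return cc-v*L,cc+v*L
E
python3 - <<'E'
from h import *
f=np.load('f0.npz');cs=manip.camera_info('scene');ct=manip.camera_info('top')
for n,roi in(('scene',(230,160,320,250)),('top',(220,190,310,240))):
  for a,r,c in blobs(red(f[n],roi)): print(n,a,r,ends(c))
# crock: top view, brightness profile crop
big=cv2.resize(f['top'][180:250,215:320],None,fx=7,fy=7,interpolation=cv2.INTER_CUBIC)
b2=cv2.resize(f['scene'][160:255,220:320],None,fx=6,fy=6,interpolation=cv2.INTER_CUBIC)
cv2.imwrite('pics/c1.png',cv2.copyMakeBorder(big,0,0,0,0,0)[:,:,::-1]);cv2.imwrite('pics/c2.png',b2[:,:,::-1])
E
```

```text
scene 98.0 ((259.8533020019531, 188.22239685058594), (32.632205963134766, 4.661743640899658), 51.8427734375) (array([249.07647825, 175.57506717]), array([270.63012575, 200.86972654]))
top 194.5 ((245.84906005859375, 205.0283203125), (31.867647171020508, 8.10427188873291), 15.945395469665527) (array([230.27023636, 200.4635333 ]), array([261.42788376, 209.59310732]))
top 191.5 ((285.5, 216.0), (16.0, 15.0), 90.0) (array([279.90136057, 209.87258321]), array([291.09863943, 222.12741679]))
```

View pics/c1.png

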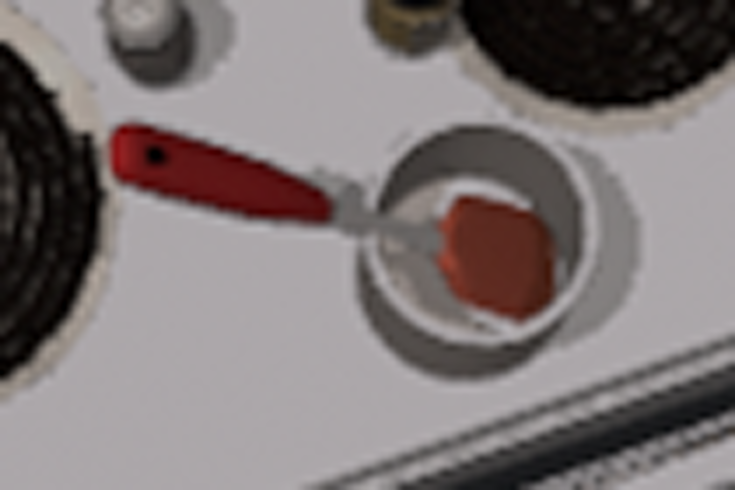

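View pics/c2.png

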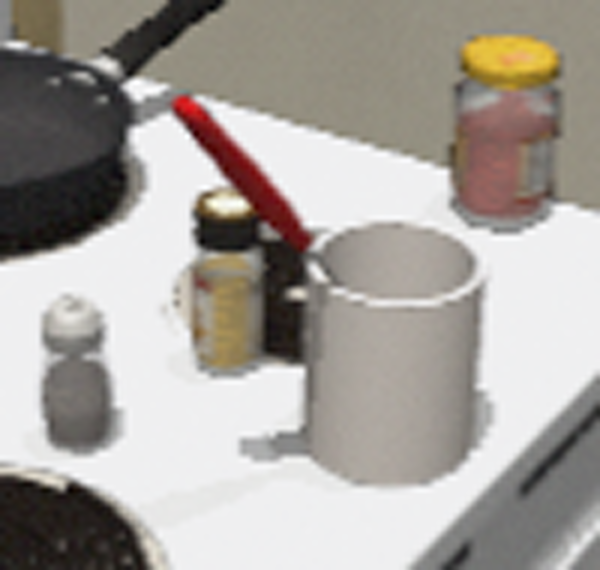

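Top crop: the rim centre is at crop (487,236), which is full-frame (284.6,213.7). Scene crop: the rim centre is at (396,265), or (286,204.2), and the handle runs from (250,176.5) to (270.7,200.3).

```bash
python3 - <<'E'
from h import *
cs=manip.camera_info('scene');ct=manip.camera_info('top')
np.set_printoptions(precision=4,suppress=True)
def T(a,b): return tri(ray(cs,a),ray(ct,b))
m=T((286,204.2),(284.6,213.7));print('mouth',m, plane(ray(cs,(286,204.2)),.115),plane(ray(ct,(284.6,213.7)),.115))
a,ea=T((249.8,176.3),(231.2,201.5));b,eb=T((270.7,200.5),(261.8,209.9))
print('end',a,ea,'low',b,eb);v=b-a;print(np.linalg.norm(v),v/np.linalg.norm(v),np.degrees(np.arccos(-v[2]/np.linalg.norm(v))))
# small stuff top caps
for n,uv,z in(('salt',(236,181),.09),('pepper',(274,173),.105),('honey',(363,157),.112),('tin',(152,205),.058),('potBlk',(160,150),.1)): print(n,plane(ray(ct,uv),z))
for n,uv in(('hoodL',(37,173)),('hoodR',(436,47))): print(n,plane(ray(ct,uv),.5),plane(ray(ct,uv),.6))
c=manip.camera_info('wrist');s=manip.state();R=s['ee_rot'];W=np.array(c['world_from_camera']);print('wristcam in tool',R.T@(W[:3,3]-s['eef_pos']),R.T@W[:3,:3],c['fx'],c['cx'],c['cy'])
E
cat >> h.py <<'E'
from scipy.spatial.transform import Rotation as Ro
np.set_printoptions(precision=4,suppress=True)
def delta(p,R):   # rows' numbers from current pose to target TCP pose
    s=manip.state();R0=np.array(s['ee_rot']);
    print('d',R0.T@(np.array(p)-s['eef_pos']),'rv',np.degrees(Ro.from_matrix(R0.T@R).as_rotvec()))
def spat(u):      # spatula frame from axis: y level, z up
    u=np.array(u)/np.linalg.norm(u);y=np.cross([0,0,1],u);y/=np.linalg.norm(y);n=np.cross(u,y)
    return u,y,n
def toolR(u,sy=1):
    u,y,n=spat(u);z=-n;return np.c_[np.cross(sy*y,z),sy*y,z]
E
python3 - <<'E'
from h import *
u,y,n=spat([-.1211,-.5907,-.7977]);print(u,y,n)
for sy in(1,-1):
  R=toolR(u,sy);print(sy,R);delta([.42,-.25,.38],R)
E
```

```text
[-0.1211 -0.5907 -0.7977] [ 0.9796 -0.2008  0.    ] [-0.1602 -0.7815  0.603 ]
1 [[ 0.1211  0.9796  0.1602]
 [ 0.5907 -0.2008  0.7815]
 [ 0.7977  0.     -0.603 ]]
d [ 0.2679 -0.241  -0.1579] rv [ 24.076   49.0352 -48.5665]
-1 [[-0.1211 -0.9796  0.1602]
 [-0.5907  0.2008  0.7815]
 [-0.7977 -0.     -0.603 ]]
d [ 0.2679 -0.241  -0.1579] rv [ 58.0194 -28.4872 116.6788]
```

```bash
python3 steer.py '0 0 -.06 0 0 0; .06 -.05 -.11 6 12 -12; .12 -.1 -.158 12 24 -24; .18 -.16 -.158 18 36 -36; .23 -.2 -.158 24 49 -48.6; .268 -.241 -.158 24 49 -48.6; .268 -.241 -.158 24 49 -48.6; .268 -.241 -.158 24 49 -48.6; .268 -.241 -.158 24 49 -48.6; .268 -.241 -.158 24 49 -48.6' .086 30; python3 - <<'E'
from h import *
s=manip.state();print(np.array(s['joints']),s['eef_pos']);delta([.42,-.25,.38],toolR([-.1211,-.5907,-.7977]))
E
```

```text
t: 1.35
eef_pos: [0.42, -0.251, 0.3805]
ee_rot: [[0.123, 0.979, 0.162], [0.594, -0.204, 0.778], [0.795, 0.001, -0.607]]
contact_force: [0.1, 0.1, 0.4]
finger_gap: 0.0863
gripper_force: 0.0
[ 61.7817  19.3018 -12.2062  82.4734 -38.2695 110.8979  33.8456] [ 0.42   -0.251   0.3805]
d [ 0.0002 -0.0002  0.0011] rv [ 0.1648  0.2668 -0.0763]
```

```bash
python3 - <<'E'
from h import *
c=manip.camera_info('wrist');im=manip.grab_frame('wrist');cv2.imwrite('pics/w1.png',im[:,:,::-1]);import pickle;pickle.dump((c,im),open('w1.pkl','wb'))
g=np.array([.502,.001,.157]);R=toolR([-.1211,-.5907,-.7977]);delta(g-.101*R[:,2],R)
E
python3 -c "
from h import *;import pickle
c,im=pickle.load(open('w1.pkl','rb'))
for X in ([.515,.0655,.2437],[.4994,-.0117,.1395],[.482,-.073,.115]):print(proj(c,X))"
```

```text
d [-0.0187  0.029   0.2442] rv [ 0.1788  0.2845 -0.0217]
[278.4087  81.919 ]
[277.3236 169.7099]
[274.9437 212.7383]
```

View pics/w1.png

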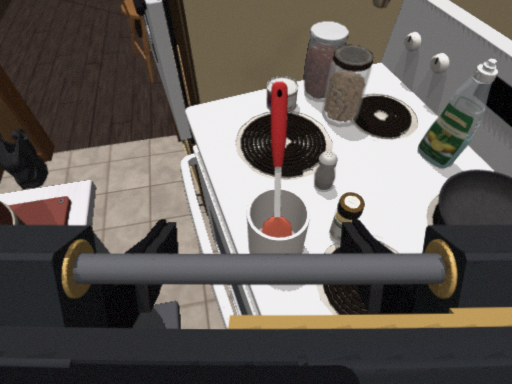

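The wrist view matches the predictions: handle end at (279,82), handle bottom at (277,165), crock mouth at about (278,217). I'll move closer.

```bash
python3 steer.py '-.004 .006 .05 0 0 0; -.008 .012 .1 0 0 0; -.012 .018 .15 0 0 0; -.016 .024 .2 0 0 0; -.019 .029 .23 0 0 0; -.019 .029 .244 0 0 0; -.019 .029 .244 0 0 0' ; python3 - <<'E'
from h import *
import pickle
c=manip.camera_info('wrist');im=manip.grab_frame('wrist');cv2.imwrite('pics/w2.png',im[:,:,::-1]);pickle.dump((c,im),open('w2.pkl','wb'))
print(np.array(manip.state()['joints']))
c1,im1=pickle.load(open('w1.pkl','rb'))
for k,i in((c1,im1),(c,im)):
  for a,r,q in blobs(red(i,(150,0,400,250)))[:3]: print(a,r,*ends(q))
for X in ([.515,.0655,.2437],[.4994,-.0117,.1395],[.482,-.073,.115]):print(proj(c,X))
E
```

```text
t: 2.28
eef_pos: [0.4855, -0.0771, 0.2184]
ee_rot: [[0.12, 0.98, 0.161], [0.594, -0.201, 0.779], [0.796, 0.002, -0.606]]
contact_force: [-0.2, -0.7, -0.3]
finger_gap: 0.0858
gripper_force: 0.0
[ 52.3977  17.5701 -18.7656 105.2857 -42.4562  84.4376  36.4686]
1146.5 ((277.5, 124.0), (84.0, 19.0), 90.0) [278.0575  81.7037] [276.9425 166.2963]
421.5 ((277.0, 226.5), (19.0, 28.0), 90.0) [262.7998 224.8134] [291.2002 228.1866]
4442.5 ((260.0, 124.5), (163.0, 32.0), 90.0) [260.5005  42.7015] [259.4995 206.2985]
[259.1949  44.2878]
[259.035  212.2832]
[252.8619 297.7695]
```

View pics/w2.png

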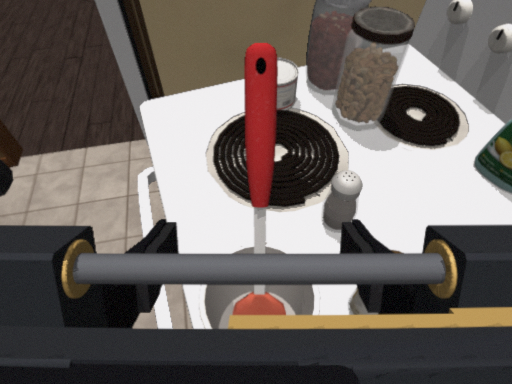

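The handle runs from (260,43) to (259,206), centred between the fingers, and lies flat across the view. I'll triangulate using all the views.

```bash
python3 - <<'E'
from h import *
import pickle
c1,_=pickle.load(open('w1.pkl','rb'));c2,_=pickle.load(open('w2.pkl','rb'));cs=manip.camera_info('scene');ct=manip.camera_info('top')
a,ea=tri(ray(cs,(249.8,176.3)),ray(ct,(231.2,201.5)),ray(c1,(278,82)),ray(c2,(260.5,43)))
b,eb=tri(ray(cs,(270.7,200.5)),ray(ct,(261.8,209.9)),ray(c1,(277.2,166)),ray(c2,(259.5,206)))
m,em=tri(ray(cs,(286,204.2)),ray(ct,(284.6,213.7)),ray(c1,(277.7,217)))
print(a,ea,b,eb,m,em);v=b-a;L=np.linalg.norm(v);u=v/L;print(L,u)
uu,y,n=spat(u);g=a+.109*u;print('grasp',g,'head end',a+.296*u)
R=toolR(u);delta(g+.019*R[:,2],R);delta(g-.05*R[:,2],R)
E
```

```text
[0.5152 0.0656 0.244 ] [np.float64(0.0013335933532915123), np.float64(0.0014730385487520326), np.float64(0.000838343753774449), np.float64(0.0010039303267007642)] [ 0.4991 -0.0094  0.1431] [np.float64(0.002158573355135359), np.float64(0.0027944031691835205), np.float64(0.001779024630035907), np.float64(0.0017801011380725743)] [ 0.4853 -0.0749  0.1051] [np.float64(0.0024045222330644884), np.float64(0.0030464052865739597), np.float64(0.0009074144056890884)]
0.126671005067 [-0.1268 -0.5919 -0.796 ]
grasp [0.5013 0.0011 0.1572] head end [ 0.4776 -0.1096  0.0083]
d [-0.0001 -0.0007  0.1203] rv [-0.2453  0.0371  0.3972]
d [-0.0002 -0.001   0.0513] rv [-0.2453  0.0371  0.3972]
```

```bash
python3 steer.py '0 0 .03 0 0 0; 0 -.001 .06 0 0 0; 0 -.001 .085 0 0 0; 0 -.001 .105 0 0 0; 0 -.001 .122 0 0 0; 0 -.001 .122 0 0 0; 0 -.001 .122 0 0 0' && python3 steer.py '0 0 0 0 0 0;0 0 0 0 0 0;0 0 0 0 0 0;0 0 0 0 0 0;0 0 0 0 0 0;0 0 0 0 0 0' 0 35; python3 -c "
from h import *;print(np.array(manip.state()['joints']))"
```

```text
t: 3.2
eef_pos: [0.5047, 0.0174, 0.1446]
ee_rot: [[0.12, 0.979, 0.162], [0.593, -0.202, 0.779], [0.796, 0.003, -0.605]]
contact_force: [0.1, -0.4, -0.4]
finger_gap: 0.0863
gripper_force: 0.0
t: 3.95
eef_pos: [0.5043, 0.0185, 0.1441]
ee_rot: [[0.12, 0.98, 0.161], [0.593, -0.201, 0.78], [0.796, 0.002, -0.605]]
contact_force: [0.5, -0.5, 0.6]
finger_gap: 0.0336
gripper_force: 0.0
[ 46.6716  19.754  -22.9671 113.667  -46.9247  70.5251  38.0283]
```

```bash
python3 steer.py '0 0 0 0 0 0;0 0 0 0 0 0;0 0 0 0 0 0;0 0 0 0 0 0;0 0 0 0 0 0' 0 35
```

```text
t: 4.58
eef_pos: [0.5043, 0.0185, 0.1442]
ee_rot: [[0.12, 0.98, 0.161], [0.593, -0.201, 0.78], [0.796, 0.002, -0.605]]
contact_force: [0.3, 0.5, 1.4]
finger_gap: 0.0163
gripper_force: 34.6
```

```bash
python3 steer.py '.01 0 0 0 0 0; .03 0 0 0 0 0; .05 0 0 0 0 0; .07 0 0 0 0 0; .09 0 0 0 0 0; .11 0 0 0 0 0; .13 0 0 0 0 0; .15 0 0 0 0 0; .17 0 0 0 0 0; .185 0 0 0 0 0'; python3 -c "
from h import *;import cv2
print(np.array(manip.state()['joints']))
a=manip.grab_frame('scene')[120:270,180:380];b=manip.grab_frame('top')[130:280,170:370]
cv2.imwrite('pics/p1.png',cv2.resize(np.vstack([a,b]),None,fx=2,fy=2)[:,:,::-1])"
```

```text
t: 5.82
eef_pos: [0.5266, 0.129, 0.2926]
ee_rot: [[0.119, 0.98, 0.161], [0.593, -0.2, 0.78], [0.796, 0.002, -0.605]]
contact_force: [0.5, -1.3, -0.1]
finger_gap: 0.016
gripper_force: 34.7
[ 41.0221   6.1221 -28.5943 109.6267 -52.3604  74.8615  20.2711]
```

View pics/p1.png

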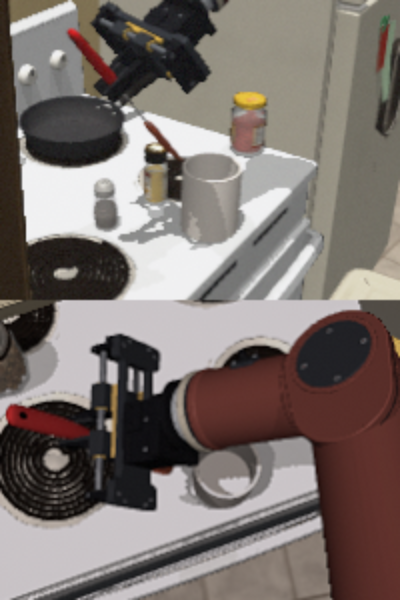

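The spatula is out and clear in the hand, and the crock hasn't moved. I'll go above the crock and check the range left on joint 7 for the flip.

```bash
cat >> h.py <<'E'
C=np.array([.484,-.074,0]);l=np.array([.2,.98,0])/np.hypot(.2,.98)
def final(beta,zg,lc,up=0,l=l):
    b=np.radians(beta);u=np.sin(b)*l+np.cos(b)*np.array([0,0,1]);t=np.cos(b)*l-np.sin(b)*np.array([0,0,1])
    y=np.cross(t,u);R=np.c_[u,y,t] # placeholder, x along +u or -u
    pg=C+l*lc+np.array([0,0,zg])+up*u
    return u,t,pg
def finR(beta,l=l):
    u,t,_=final(beta,0,0,0,l);x=-u;return np.c_[x,np.cross(t,x),t]  # head along tool -x
E
python3 - <<'E'
from h import *
R=np.array(manip.state()['ee_rot']);delta([.49,-.06,.37],R)
print(finR(30))
E
```

```text
d [-0.0552  0.002  -0.2002] rv [0. 0. 0.]
[[-0.1    -0.9798  0.1732]
 [-0.4899  0.2     0.8485]
 [-0.866   0.     -0.5   ]]
```

```bash
python3 steer.py '0 0 -.03 0 0 0; -.01 0 -.07 0 0 0; -.02 0 -.11 0 0 0; -.035 0 -.15 0 0 0; -.055 .002 -.185 0 0 0; -.055 .002 -.2 0 0 0; -.055 .002 -.2 0 0 0'; python3 -c "
from h import *;print(np.array(manip.state()['joints']))"
```

```text
t: 6.8
eef_pos: [0.4898, -0.0616, 0.3687]
ee_rot: [[0.121, 0.979, 0.162], [0.592, -0.202, 0.78], [0.797, 0.002, -0.605]]
contact_force: [0.2, 1.1, -0.7]
finger_gap: 0.0163
gripper_force: 34.7
[ 51.7031   9.2497 -18.9875  96.5798 -45.5797  96.1877  24.7051]
```

```bash
python3 steer.py '0 0 0 0 0 -6; 0 0 0 0 0 -15; 0 0 0 0 0 -25; 0 0 0 0 0 -35; 0 0 0 0 0 -45; 0 0 0 0 0 -55; 0 0 0 0 0 -65; 0 0 0 0 0 -74; 0 0 0 0 0 -80; 0 0 0 0 0 -80'; python3 -c "
from h import *;print(np.array(manip.state()['joints']))
R=finR(30);u,t,pg=final(30,.142,.0436,.13);delta(pg+.019*t,R)"
```

```text
t: 8.05
eef_pos: [0.4895, -0.0594, 0.3684]
ee_rot: [[-0.944, 0.288, 0.159], [0.299, 0.549, 0.78], [0.137, 0.785, -0.605]]
contact_force: [0.9, -0.6, -0.7]
finger_gap: 0.0163
gripper_force: 34.7
[ 55.9724   9.6273 -24.0377  96.472  -44.8903  95.6945 104.106 ]
d [-0.003  -0.0319  0.1619] rv [ -6.2794  -5.2655 -99.7901]
```

```bash
python3 steer.py '0 0 0 0 0 8; 0 0 0 0 0 18; 0 0 0 0 0 28; 0 0 0 0 0 38; 0 0 0 0 0 48; 0 0 0 0 0 58; 0 0 0 0 0 68; 0 0 0 0 0 78; 0 0 0 0 0 88; 0 0 0 0 0 98' && python3 steer.py '0 0 0 0 0 10; 0 0 0 0 0 20; 0 0 0 0 0 30; 0 0 0 0 0 40; 0 0 0 0 0 50; 0 0 0 0 0 60; 0 0 0 0 0 70; 0 0 0 0 0 80; 0 0 0 0 0 86;0 0 0 0 0 86'; python3 -c "
from h import *;print(np.array(manip.state()['joints']))
R=finR(30);u,t,pg=final(30,.142,.0436,.13);delta(pg+.019*t,R)"
```

```text
t: 9.3
eef_pos: [0.4896, -0.0599, 0.3685]
ee_rot: [[0.424, 0.891, 0.16], [0.499, -0.377, 0.78], [0.756, -0.251, -0.605]]
contact_force: [-0.3, -0.1, -1.2]
finger_gap: 0.0166
gripper_force: 34.7
t: 10.55
eef_pos: [0.4896, -0.06, 0.3685]
ee_rot: [[0.921, -0.354, 0.16], [-0.338, -0.526, 0.78], [-0.192, -0.773, -0.605]]
contact_force: [-0.6, 0.2, -1.1]
finger_gap: 0.0164
gripper_force: 34.7
[ 46.2401   8.7643 -13.0146  96.9154 -46.3408  96.714  -78.7347]
d [0.0049 0.0314 0.1624] rv [ 4.7327 -6.1491 75.9014]
```

```bash
python3 steer.py '0 .006 .02 0 0 10; .001 .012 .04 1 -1 20; .002 .018 .06 2 -2 30; .003 .024 .08 3 -4 40; .004 .031 .1 4 -5 50; .005 .031 .12 4.7 -6 60; .005 .031 .14 4.7 -6 65; .005 .031 .15 4.7 -6 68; .005 .031 .15 4.7 -6 68'; python3 -c "
from h import *;print(np.array(manip.state()['joints']))
for a in(78.5,95,60):
  ll=np.array([np.cos(np.radians(a)),np.sin(np.radians(a)),0]);R=finR(30,ll);u,t,pg=final(30,.142,.0436,.13,ll);print(a);delta(pg+.019*t,R)"
```

```text
t: 11.68
eef_pos: [0.507, 0.0392, 0.2527]
ee_rot: [[0.038, -0.986, 0.165], [-0.512, 0.122, 0.85], [-0.858, -0.117, -0.5]]
contact_force: [0.4, -0.7, -0.1]
finger_gap: 0.016
gripper_force: 34.6
[  38.6058   13.442   -13.0035  110.8355  -54.5665   83.2302 -136.8033]
78.5
d [0.0018 0.0002 0.0121] rv [0.4558 0.0071 8.011 ]
95
d [-0.0006  0.0357  0.0079] rv [-13.7884  -0.9573  -0.2796]
60
d [ 0.0106 -0.0386  0.0062] rv [16.4818  1.0926 17.2107]
```

```bash
python3 steer.py '.001 0 .006 0 0 4; .002 0 .012 .4 0 8; .002 0 .012 .4 0 8; .002 0 .012 .4 0 8'; python3 - <<'E'
from h import *
print(np.array(manip.state()['joints']))
R=finR(30);u,t,pg=final(30,.142,.0436,.13);delta(pg+.019*t,R)
a=manip.grab_frame('scene');b=manip.grab_frame('top');np.savez('f1.npz',scene=a,top=b)
cv2.imwrite('pics/p2.png',cv2.resize(np.hstack([a[80:270,190:340],b[130:270,190:340][:, :].repeat(1,0) if 0 else cv2.copyMakeBorder(b[130:270,190:340],0,50,0,0,0)]),None,fx=2.6,fy=2.6,interpolation=cv2.INTER_CUBIC)[:,:,::-1])
cs=manip.camera_info('scene');ct=manip.camera_info('top')
s=manip.state();g=np.array(s['eef_pos'])-.019*np.array(s['ee_rot'])[:,2];uu=-np.array(s['ee_rot'])[:,0]
for d in(-.109,-.06,.188):X=g+d*uu;print(d,X,proj(cs,X),proj(ct,X))
for n in('scene','top'):
  for A,r,q in blobs(red({'scene':a,'top':b}[n],(190,80,340,260) if n=='scene' else (190,130,340,270)),8)[:4]: print(n,A,r,*ends(q))
E
```

```text
t: 12.18
eef_pos: [0.5097, 0.0469, 0.2456]
ee_rot: [[-0.098, -0.98, 0.174], [-0.491, 0.2, 0.848], [-0.866, -0.002, -0.5]]
contact_force: [-0.5, 0.4, -1.1]
finger_gap: 0.016
gripper_force: 34.6
[  37.6682   13.4209  -12.8057  111.8388  -55.3962   81.7269 -144.1842]
d [-0.0003  0.001   0.0015] rv [-0.0394 -0.0323  0.0956]
-0.109 [ 0.4955 -0.0227  0.1606] [274.4223 193.6957] [265.937  208.8217]
-0.06 [0.5004 0.0014 0.2031] [268.4681 183.4174] [256.9453 205.5013]
0.188 [0.525  0.123  0.4178] [232.5497 121.5398] [197.4806 183.5087]
scene 318.0 ((325.6103515625, 115.12413024902344), (15.944733619689941, 38.283966064453125), 48.36646270751953) [338.7699 100.8127] [312.4508 129.4356]
scene 171.5 ((314.5615234375, 105.52338409423828), (9.596540451049805, 41.27101135253906), 47.38594055175781) [329.8171  91.186 ] [299.3059 119.8608]
scene 81.5 ((241.076904296875, 136.11537170410156), (26.902956008911133, 5.547001838684082), 56.30992889404297) [233.0476 124.9514] [249.1062 147.2793]
scene 64.5 ((270.3970642089844, 185.16177368164062), (20.922828674316406, 4.630461692810059), 59.036251068115234) [264.9878 175.8586] [275.8063 194.4649]
top 864.0 ((325.0, 192.0), (36.0, 28.0), 90.0) [328.1943 173.9809] [321.8057 210.0191]
top 479.0 ((210.20001220703125, 189.10000610351562), (29.068883895874023, 21.466251373291016), 26.56505012512207) [199.1025 179.2559] [221.2975 198.9441]
top 44.0 ((250.0, 200.0), (12.0, 6.0), 0.0) [243.7793 199.0038] [256.2207 200.9962]
```

View pics/p2.png

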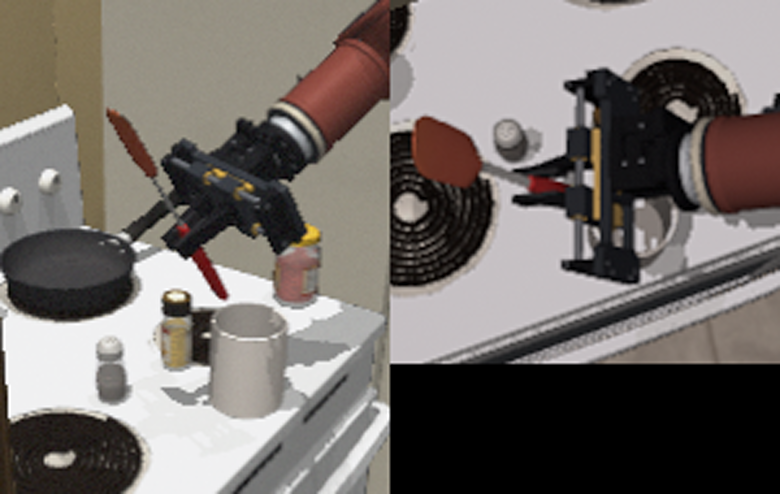

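The spatula is held head up. In the scene picture the handle tip is at about (276.5,194) and the head end at (232,122), both within about 2 px of prediction. I'll check the camera bias at the mouth before inserting.

```bash
python3 - <<'E'
from h import *
cs=manip.camera_info('scene');ct=manip.camera_info('top')
for z in(.105,.115):print(proj(cs,[C[0],C[1],z]),proj(ct,[C[0],C[1],z]))
f=np.load('f1.npz')['scene'];o=np.load('f0.npz')['scene']
# rim ellipse in scene now: light pixels edge columns at the rim; widest row columns
for im in(o,f):
  g=cv2.cvtColor(im,cv2.COLOR_RGB2GRAY)[200:206,262:310].mean(0).astype(int);print(g)
for d in (.01,.02,.03):
  print(d,[proj(cs,np.array([.4955,-.0227,.1606])-d*l)])
R=finR(30);u,t,pg=final(30,.142,.0436,0);delta(pg+.019*t,R)
E
```

```text
[286.8737 204.6651] [283.8719 213.2764]
[287.0191 201.9513] [284.1174 212.6212]
[112  85  38  31  32  33  34  36  53 121 177 164 120 129 138 145 150 154
 158 160 163 165 166 167 169 169 169 169 167 166 164 162 159 155 151 157
 169 216 237 236 239 239 239 239 239 239 239 239]
[113  87  39  30  32  34  34  34  42  97 139 119 117 121 124 129 131 132
 135 137 137 139 139 139 139 138 138 137 135 133 131 131 139 149 152 155
 165 185 217 234 240 240 240 240 240 240 237 222]
0.01 [array([276.9649, 192.8343])]
0.02 [array([279.4725, 191.9669])]
0.03 [array([281.9578, 191.1071])]
d [0.1296 0.0011 0.0015] rv [-0.0408 -0.0293  0.0407]
```

```bash
python3 steer.py '.015 0 0 0 0 0; .03 0 0 0 0 0; .045 0 .001 0 0 0; .06 0 .001 0 0 0; .075 .001 .001 0 0 0; .09 .001 .001 0 0 0; .1 .001 .001 0 0 0; .1 .001 .001 0 0 0' && python3 steer.py '.01 0 0 0 0 0; .02 0 0 0 0 0; .028 0 0 0 0 0; .028 0 0 0 0 0; .028 0 0 0 0 0'; python3 - <<'E'
from h import *
print(np.array(manip.state()['joints']))
a=manip.grab_frame('scene');b=manip.grab_frame('top')
cv2.imwrite('pics/p3.png',cv2.resize(np.hstack([a[80:270,190:340],cv2.copyMakeBorder(b[130:270,190:340],0,50,0,0,0)]),None,fx=2.6,fy=2.6,interpolation=cv2.INTER_CUBIC)[:,:,::-1])
E
```

```text
t: 13.28
eef_pos: [0.4985, -0.001, 0.1576]
ee_rot: [[-0.102, -0.98, 0.173], [-0.489, 0.201, 0.848], [-0.866, 0.002, -0.5]]
contact_force: [0.3, 0.7, -1.4]
finger_gap: 0.0165
gripper_force: 34.6
t: 13.9
eef_pos: [0.4959, -0.0143, 0.1341]
ee_rot: [[-0.101, -0.98, 0.173], [-0.49, 0.201, 0.848], [-0.866, 0.001, -0.5]]
contact_force: [-0.1, -0.2, -0.5]
finger_gap: 0.0165
gripper_force: 34.6
[  41.0672   24.9484   -9.7873  112.3859  -52.0299   78.4972 -132.1127]
```

View pics/p3.png

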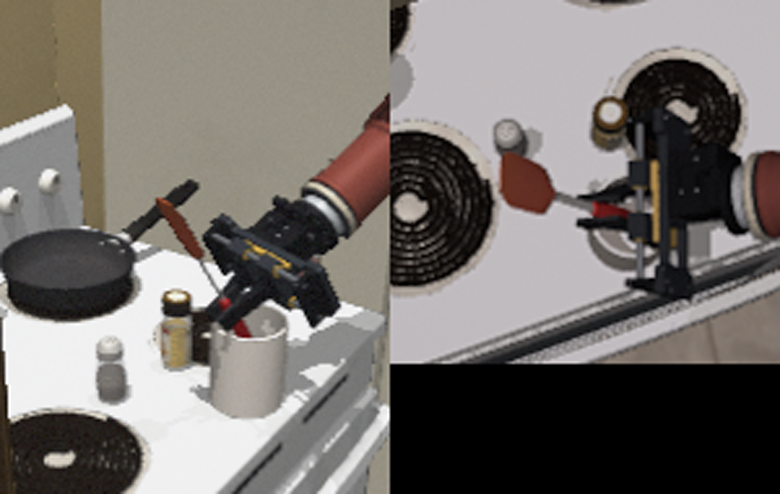

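The handle is inside the crock with no contact force, so I'll release it.

```bash
python3 steer.py '0 0 0 0 0 0; 0 0 0 0 0 0; 0 0 0 0 0 0; 0 0 0 0 0 0; 0 0 0 0 0 0; 0 0 0 0 0 0; 0 0 0 0 0 0' .06 && python3 steer.py '0 0 -.02 0 0 0; 0 0 -.05 0 0 0; 0 0 -.09 0 0 0; 0 0 -.14 0 0 0; 0 0 -.19 0 0 0; 0 0 -.24 0 0 0;0 0 -.24 0 0 0'; python3 - <<'E'
from h import *
a=manip.grab_frame('scene');b=manip.grab_frame('top');np.savez('f2.npz',scene=a,top=b)
cv2.imwrite('pics/p4.png',cv2.resize(np.hstack([a[80:270,190:340],cv2.copyMakeBorder(b[130:270,190:340],0,50,0,0,0)]),None,fx=2.6,fy=2.6,interpolation=cv2.INTER_CUBIC)[:,:,::-1])
for n,im,roi in(('scene',a,(220,100,300,250)),('top',b,(190,160,310,240))):
  for A,r,q in blobs(red(im,roi),8)[:3]: print(n,A,r,*ends(q))
E
```

```text
t: 14.88
eef_pos: [0.4958, -0.0144, 0.134]
ee_rot: [[-0.101, -0.98, 0.173], [-0.49, 0.201, 0.848], [-0.866, 0.001, -0.5]]
contact_force: [0.7, -0.2, -0.0]
finger_gap: 0.0596
gripper_force: 0.0
t: 15.75
eef_pos: [0.4533, -0.2232, 0.2555]
ee_rot: [[-0.103, -0.978, 0.179], [-0.493, 0.207, 0.845], [-0.864, -0.001, -0.504]]
contact_force: [0.2, 0.4, 0.0]
finger_gap: 0.0602
gripper_force: 0.0
scene 21.0 ((260.2500305175781, 188.75001525878906), (16.970561981201172, 2.1213202476501465), 45.0) [254.4033 182.1928] [266.0967 195.3072]
top 323.0 ((241.6500244140625, 205.5500030517578), (23.71708106994629, 17.70875358581543), 18.434947967529297) [231.6246 198.6709] [251.6754 212.4291]
top 115.0 ((282.2075500488281, 216.27359008789062), (23.90073585510254, 6.730666637420654), 15.945395469665527) [270.5277 212.5786] [293.8874 219.9685]
```

View pics/p4.png

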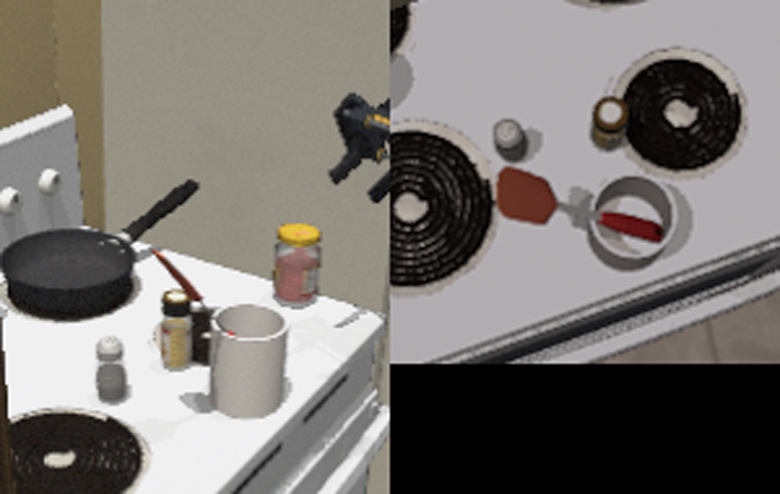

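It stands in the crock, handle down, leaning toward +y. In the scene view the head end is at about (249,176), and in the top view at (232,201). I'll check its height and stillness.

```bash
python3 - <<'E'
from h import *
cs=manip.camera_info('scene');ct=manip.camera_info('top')
h,e=tri(ray(cs,(249,176.2)),ray(ct,(232,201)));print('head',h,e)
# handle low end seen in top view; cast to crock floor heights
for z in(.015,.06):
  q=plane(ray(ct,(293.3,219.5)),z);print(z,q,np.linalg.norm((q-C)[:2]),np.linalg.norm(h-q))
f=np.load('f2.npz')
a=manip.grab_frame('scene');b=manip.grab_frame('top')
for n,im,r in(('scene',a,np.s_[160:250,230:310]),('top',b,np.s_[170:240,220:310])):print(np.abs(im[r].astype(int)-f[n][r]).max())
E
```

```text
head [0.5176 0.0642 0.2424] [np.float64(0.0028578875818418828), np.float64(0.0028578875818417505)]
0.015 [ 0.475  -0.1082  0.015 ] 0.03535899006146665 0.28854017952296257
0.06 [ 0.4682 -0.1025  0.06  ] 0.032567464050734476 0.2519879261639121
22
6
```

```bash
python3 steer.py '0 0 0 0 0 0;0 0 0 0 0 0;0 0 0 0 0 0;0 0 0 0 0 0;0 0 0 0 0 0;0 0 0 0 0 0;0 0 0 0 0 0;0 0 0 0 0 0'; python3 - <<'E'
from h import *
f=np.load('f2.npz')
a=manip.grab_frame('scene');b=manip.grab_frame('top')
for n,im,r in(('scene',a,np.s_[160:250,230:310]),('top',b,np.s_[170:240,220:310])):print(np.abs(im[r].astype(int)-f[n][r]).max())
E
```

```text
t: 16.95
eef_pos: [0.4541, -0.218, 0.254]
ee_rot: [[-0.101, -0.98, 0.173], [-0.49, 0.201, 0.848], [-0.866, 0.001, -0.5]]
contact_force: [-0.4, -0.7, -0.0]
finger_gap: 0.0597
gripper_force: 0.0
17
6
```

The head end is at 0.242 m. Taking the handle end to be on the crock floor gives a spatula length of about 0.29 m, so it's seated. Nothing is moving, so I'll hand the job in.

```bash
python3 -c "
from rig import manip;print(manip.close_job())"
```

```text
the job is handed in; nothing more can be done
None
```

The spatula is back in the crock handle down and head up, at rest with its head end about 0.24 m above the range top; the crock, jars, shaker and tin looked undisturbed in the views I checked, and the job was handed in at about 17 s (no verdict was returned).

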